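Refit a tube deck on its stand and press it home

TASK

Refit the drilled tube deck on the stand: lower it square over the tall rod, without letting it drop, until it lies on the sliding carriage, and let go of it there while the carriage is still up where you found it. Then press the deck and the carriage down the rod together until the carriage's sleeve stands fully on the foot, and back off; the deck must end flat on the carriage with its long sides in line with the long sides of the foot, either way round. Leave the two bottles and the vial where they stand.

Things in the scene. Friction and masses are not known exactly. Their poses are not given: they have to be found in the camera images.
- deck: Loose bare aluminium plate, 140 x 76 x 12 mm, 0.22 to 0.37 kg, lying flat on the worktop. Origin: centre of its underside, on the bore's axis; x along the 140 mm side, z up (axes of the origin). Eight 17 mm tube holes at x = +-26 and +-58, y = +-26 mm; hub and bore in the middle; two black upright lugs for handling on its centre line.
- hub_top (a point): Centre of the top of the deck's round hub (30 mm outside diameter, from 12 to 34 mm above the deck's underside). The 16 mm bore goes through plate and hub, 34 mm long; it jams on the rod if tilted by more than about 3 degrees.
- lug_a (a point): Centre of the flat top of one lug of the deck, at x = +47, y = 0, 44 mm above the deck's underside. The lug is a block 24 mm along the deck's x, 20 mm along its y, standing 32 mm above the plate; clear plate on both sides of it.
- lug_b (a point): The same for the other lug, alike, at x = -47, y = 0 of the deck.
- stand: Grey stand fixed to the worktop. Origin: centre of the foot's underside, on the rod's axis; x along the foot's long side, z up. Foot 140 x 80 x 14 mm with an upright steel rod of 14 mm diameter in its middle.
- rod_tip (a point): Top end of the rod, 150 mm above the worktop; its nose narrows to 6 mm over the last 9 mm.
- carriage (a joint): How far the grey carriage has been pushed down the rod, m: 0 = uppermost, 0.050 = home, sleeve on the foot. Starts between 0 and 0.025. A stiff rubber friction of about 14 N holds it (about 10 N more than the weight of deck and carriage); it never tilts or turns and stays where it is left.
- carriage_top (a point): Centre of the carriage's flat top face, on the rod's axis, 106 mm above the worktop at carriage = 0 and 56 mm when home. The face is 110 mm (along the foot) x 60 mm, 8 mm thick, on a sleeve 34 mm in diameter. It carries the deck beneath both lugs, so pressing down on the top of one lug drives deck and carriage down without tipping the deck.
- saline_bottle: White bottle with a green cap, 50 mm diameter, 126 mm tall, standing; origin at the centre of its underside. Not to be moved.
- brown_bottle: Brown bottle with a white cap, 46 mm diameter, 105 mm tall, standing; origin at the centre of its underside. Not to be moved.
- vial: Small white vial with a green cap, 34 mm diameter, 62 mm tall, standing; origin at the centre of its underside. Not to be moved.
- waste_bottle: Fixed white bottle, 65 mm diameter, 98 mm tall, standing left of the work; origin at the centre of its underside. An obstacle only.
- canister: Fixed white case behind the work, 105 mm tall; its front face lies 110 mm toward the robot from the origin and runs 150 mm to either side; a red knob (58 mm diameter, centre 53 mm up, 80 mm to the robot's right of the origin) stands 37 mm out of that face. An obstacle only.

How it is judged (in metres and radians):
On the way:
1. the deck lies flat on the carriage with the rod through its bore, let go, the carriage still within 12 mm of its starting height (horizontal distance between deck and stand below 0.004 m and z of deck in the frame of carriage_top between -0.003 and 0.004 m and angle between deck's own z axis and vertical below 0.05 rad and distance of carriage_top from where it was at the start of the episode below 0.012 m and contact force between each of the arm, the fingers and deck below 0.3 N), for 0.3 s.
At the end, for the whole second after the job is handed in: The carriage is within 3 mm of fully home; the deck lies on it (within 4 mm, tilt under 0.05 rad) with the rod through its bore (axes within 4 mm), its long axis within 0.14 rad of the foot's, at rest (value of joint carriage above 0.047 m and horizontal distance between deck and stand below 0.004 m and z of deck in the frame of carriage_top between -0.003 and 0.004 m and angle between deck's own z axis and vertical below 0.05 rad and angle between the x axis of deck and the x axis of stand, either way round below 0.14 rad and linear speed of deck below 0.02 m/s); the robot touches nothing.
It fails at once if the deck falls down the rod (faster than 0.35 m/s with its bore over the rod and below the rod's end) (horizontal distance between deck and stand below 0.01 m and z of deck in the frame of stand below 0.148 m and linear speed of deck above 0.35 m/s).
It fails at once if a bottle or the vial is moved by more than 12 mm (distance of any of saline_bottle, brown_bottle, vial from where it was at the start of the episode above 0.012 m).
It also fails if it takes over 51 s, if anything falls off the work surface, if the arm or the gripper's body presses on something with over 40 N, if the wrist force passes 120 N, or if a joint passes its speed limit or range.

ROBOT

A 6-joint arm with a two-finger parallel gripper is mounted at the origin on a cart in front of the work surface, level with it; the furniture and walls round the work are solid. World frame = base frame: x ahead of the robot, y to its left, z up, the work surface at z = 0. Lengths are in m, angles in degrees, forces in N, time in s.
With the tool pointing down it reaches from about 0.25 to 0.725 m from the base axis. Payload 9.7 kg.
Tool frame: the origin (TCP) lies at the very end of the fingers, on their centre line; the grasp point (between the pads) lies 19 mm behind it; z points along the fingers, y is the line along which they close (so a half turn about z gives the same grasp; the last joint's range is limited). The gripper opens to 85 mm and grips with 20 to 120 N. Pads are 22 mm wide; open, the fingers measure 114 mm over their backs; the gripper's body (76 mm by 85 mm) begins 54 mm behind the grasp point. The pads swing forward as they close: fully open they stand 13 mm farther back than shut.
Start: joints at [0, 4.979, 10.078, 95.1, 0, 90], TCP at [0.55, -0, 0.231] pointing down, gripper open.
Joint ranges: [-179.16, 179.16], [-48.56, 103.87], [-65.8, 70.77], [-126.05, 130.52], [-82.76, 87.17], [-180, 180]. Speed limits (degrees/s): [127.2, 127.2, 147.25, 180, 180, 180].

INTERFACE

Orientations are given as [roll, pitch, yaw] about the fixed x, y, z axes, in that order (R = Rz(yaw) Ry(pitch) Rx(roll)).
In Python, from workcell import bot, viewer, finder gives the robot as it stands. The module is installed in compiled form; this text tells all that it offers.
- The arm moves only by the shell command python3 -m inch 'ROWS' [FORCE]. ROWS is JSON, a list that holds one entry, the list of rows, each a list of 7 numbers: the opening in per cent of the stroke, from 0 (shut) to 100 (fully open), then the shift along the tool's x, y, z in mm, then the turn, a rotation vector about the tool's x, y, z in degrees. In form: [[[grip, tx, ty, tz, ax, ay, az], ...]]. A call has 1 to 8 rows; each row shifts and turns the commanded pose from where the row before left it, along the tool's axes as they then stand; what a row does not reach is not made up. A row lasts 1/8 s, in which the tool goes at most 62.5 mm and 10.7 degrees, less where a joint would pass 70% of its speed; a pose out of reach is approached as far as the arm can. A call with a gripper value outside its range is refused whole. The fingers move at their own pace and stop on an object; FORCE is the grip in N (left out, the last holds). Time passes only in rows, so rows that do not move let the fingers close. It gives the time, the measured TCP pose, the force, the opening and the grip force at its end, in the units of the state.
- bot.get_obs(): the state, without advancing time (a new reading comes with each control period).
- viewer.camera(name): name is "scene" or "side" or "wrist"; returns a dict with "pixels" (400x640x3 uint8, red, green, blue), "vfov" (degrees; the focal length in pixels is half the picture's height over the tangent of half this angle, whatever the lens; pixels are square), "cx", "cy" (the principal point, pixels), "R" (3x3) and "t" (3): a world point X has camera coordinates R X + t. Camera axes: x right, y down, z forward; pixel columns grow to the right and rows downward; lengths in m; the calibration is good to about 2 mm. The wrist camera is an equidistant fisheye: a pixel r from the principal point sees the ray r / f radians off the axis. A picture is of the moment at which its call begins. There is no depth.
- bot.job_done(): hands the job in; it is judged then, once.
Trained networks look in the newest picture that a camera, given by its name, has taken for a name from the list of things; names that differ only in an ending like _2 or _b are one class to them, and where a whole thing is asked for, a point or a joint stands for the part that bears it (a point fixed in the world has none). Each returns a list of dicts, best first, with "conf" (0 to 1); they miss things now and then, are a little off and sometimes report something else, mostly with a low value. They report only what shows in the picture. A call takes as long as a camera call.
- finder.outline_of(camera, thing): "pixels" (400x640 bool, what is visible of it) and "extent" ([centre column, centre row, width, height] in pixels, round what is visible of it).
- finder.mark_of(camera, thing): "position" ([column, row] in pixels: a listed point, or the origin of a listed thing).
The state is a dict: "time": time; "q": joint angles; "qd": joint speeds; "joint_efforts": joint torques, N m; "ee_pos": TCP position; "tcp_rot": TCP orientation; "wrist_force": force on the tool from outside, world axes, zero at the start; "torque": the same for the moment, N m; "opening": finger opening in m; "grasp_force": force on a finger pad.
Only numpy, scipy, OpenCV 4.12 (cv2) and the standard library are available. Lean on these libraries where they do the work, as an engineer would, in place of code of your own. Each camera call takes 0.05 s, during which the arm holds its last target. There are 200 camera calls.

## Working session

There is one attempt and no reset: what is moved stays moved. The work goes in short steps, Python scripts to look and compute and a shell command to move; the robot and the scene stay as the last step left them, time stands still between calls to the robot, and variables do not carry over. Pictures are saved under pics/ and viewed, at most 13 in all, crops included, and the job is handed in when it is done.

```bash
mkdir -p pics; cat > h.py <<'E'
import numpy as np, cv2
from workcell import bot, viewer, finder
from scipy.optimize import least_squares
def cam(n):
    c=viewer.camera(n); c['name']=n; c['R']=np.array(c['R']);c['t']=np.array(c['t']); return c
def ray(c,px):
    f=200/np.tan(np.radians(c['vfov'])/2); d=np.array([px[0]-c['cx'],px[1]-c['cy']])
    if c['name']=='wrist':
        r=np.hypot(*d); th=r/f; v=np.array([*(d/max(r,1e-9)*np.sin(th)),np.cos(th)])
    else: v=np.array([*(d/f),1.])
    return -c['R'].T@c['t'], c['R'].T@(v/np.linalg.norm(v))
def atz(c,px,z):
    o,d=ray(c,px); return o+d*(z-o[2])/d[2]
def tri(rs):
    A=np.zeros((3,3));b=np.zeros(3)
    for o,d in rs:
        P=np.eye(3)-np.outer(d,d);A+=P;b+=P@o
    X=np.linalg.solve(A,b); return X,[np.linalg.norm((np.eye(3)-np.outer(d,d))@(X-o))*1000 for o,d in rs]
def proj(c,X):
    f=200/np.tan(np.radians(c['vfov'])/2); p=c['R']@np.array(X)+c['t']
    if c['name']=='wrist':
        r=np.hypot(p[0],p[1]); th=np.arctan2(r,p[2]); return np.array([c['cx'],c['cy']])+p[:2]/max(r,1e-9)*th*f
    return np.array([c['cx'],c['cy']])+p[:2]/p[2]*f
def save(c,fn): cv2.imwrite('pics/'+fn,c['pixels'][:,:,::-1])
E
python3 - <<'E'
from h import *
np.set_printoptions(precision=4,suppress=True)
C={n:cam(n) for n in ('scene','side','wrist')}
for n in C: save(C[n],n+'0.png')
cv2.imwrite('pics/a.png',cv2.resize(np.vstack([C['scene']['pixels'],C['side']['pixels']])[:,:,::-1],None,fx=.75,fy=.75))
for th in ['deck','hub_top','lug_a','stand','rod_tip','carriage_top','saline_bottle','brown_bottle','vial','waste_bottle','canister']:
    for n in C:
        m=finder.mark_of(n,th)[:3]
        print(th,n,[(np.round(x['position'],1).tolist(),round(x['conf'],2)) for x in m])
E
```

```text
deck scene [([265.3, 235.3], 0.57)]
deck side [([279.9, 213.5], 0.97)]
deck wrist [([269.9, 259.1], 0.82)]
hub_top scene [([269.1, 221.6], 0.93)]
hub_top side [([276.3, 206.8], 0.79)]
hub_top wrist [([264.5, 273.6], 0.8)]
lug_a scene [([287.5, 221.3], 0.59), ([244.6, 219.4], 0.57)]
lug_a side [([264.1, 190.1], 0.94), ([289.6, 209.1], 0.66), ([379.0, 271.4], 0.4)]
lug_a wrist [([241.6, 250.1], 0.98), ([287.7, 304.4], 0.86), ([251.6, 326.9], 0.69)]
stand scene [([385.5, 279.7], 0.59)]
stand side [([325.5, 291.5], 0.85)]
stand wrist []
rod_tip scene [([391.9, 212.6], 0.7)]
rod_tip side [([324.0, 250.2], 0.66), ([260.9, 193.1], 0.31)]
rod_tip wrist [([289.9, 303.5], 0.66), ([266.4, 274.3], 0.44)]
carriage_top scene [([389.0, 243.9], 0.65)]
carriage_top side [([324.9, 266.2], 0.6)]
carriage_top wrist [([266.4, 274.1], 0.2)]
saline_bottle scene [([423.5, 251.7], 0.66)]
saline_bottle side [([377.2, 272.4], 0.63)]
saline_bottle wrist [([286.4, 303.3], 0.26)]
brown_bottle scene [([331.6, 244.7], 0.69), ([265.6, 221.4], 0.16)]
brown_bottle side [([315.2, 241.0], 0.96)]
brown_bottle wrist [([313.4, 331.0], 0.66), ([271.7, 262.0], 0.47)]
vial scene [([301.0, 270.2], 0.63)]
vial side [([277.3, 253.2], 0.73)]
vial wrist [([251.2, 325.2], 0.83)]
waste_bottle scene [([266.3, 235.1], 0.61), ([385.4, 281.3], 0.53)]
waste_bottle side []
waste_bottle wrist [([313.1, 330.1], 0.69)]
canister scene []
canister side []
canister wrist []
```

View pics/a.png

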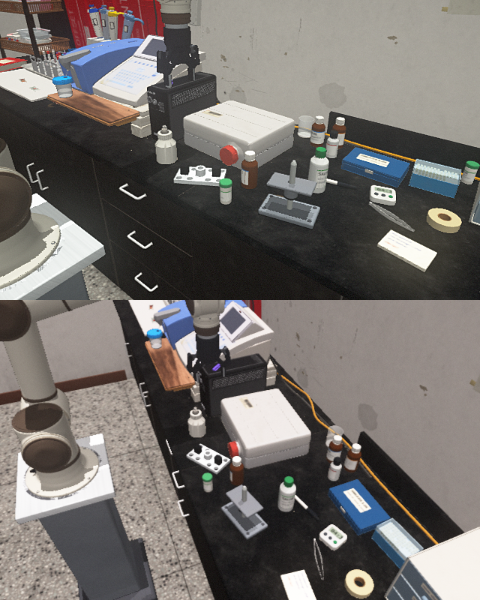

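View pics/wrist0.png

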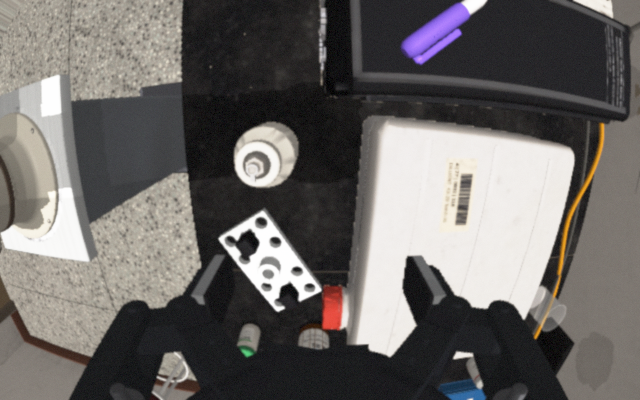

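The pictures show the deck around scene (268,230) / wrist (268,262). The stand is at scene (388,270), the vial and brown bottle sit between them, and saline is just behind the stand. Next I triangulate.

```bash
python3 - <<'E'
from h import *
np.set_printoptions(precision=4,suppress=True)
C={n:cam(n) for n in ('scene','side','wrist')}
def M(th,ns,k=0):
    r=[ray(C[n],finder.mark_of(n,th)[0]['position']) for n in ns]
    return tri(r)
for th,ns in [('deck',C),('hub_top',C),('stand',['scene','side']),('rod_tip',['scene','side']),('carriage_top',['scene','side']),('saline_bottle',['scene','side']),('brown_bottle',['scene','side']),('vial',C)]:
    X,e=M(th,ns); print(th,X,np.round(e,1))
W=C['wrist']
for p in [(241.6,250.1),(287.7,294.)]: print('lug@.044',atz(W,p,.044))
for p in finder.mark_of('wrist','lug_a'): print(p, atz(W,p['position'],.044))
for n in ('scene','side'):
    for p in finder.mark_of(n,'lug_a')[:3]: print(n,p,atz(C[n],p['position'],.044))
# deck orientation from outline: wrist top face corners
o=finder.outline_of('wrist','deck')[0]; m=o['pixels'].astype(np.uint8)
ys,xs=np.nonzero(m); P=np.array([atz(W,(x,y),.012)[:2] for x,y in zip(xs,ys)],np.float32)
r=cv2.minAreaRect(P); print('deck rect',r,cv2.boxPoints(r))
for n in ('scene','side'):
    o=finder.outline_of(n,'stand')[0]; print(n,o['conf'],o['extent'])
    g=C[n]['pixels'].copy(); e=o['extent']; x0,y0=int(e[0]-60),int(e[1]-60)
    cv2.imwrite(f'pics/st_{n}.png',cv2.resize(g[y0:y0+120,x0:x0+120,::-1],None,fx=4,fy=4,interpolation=cv2.INTER_CUBIC)); print(x0,y0)
cv2.imwrite('pics/st.png',np.hstack([cv2.resize(cv2.imread(f'pics/st_{n}.png'),(400,400)) for n in('scene','side')]))
print(-W['R'].T@W['t'],W['R'],W['vfov'],bot.get_obs()['tcp_rot'],bot.get_obs()['ee_pos'])
E
```

```text
deck [ 0.4812 -0.1328 -0.0021] [2.9 0.5 2.7]
hub_top [ 0.4826 -0.1379  0.0313] [6.7 6.  3. ]
stand [ 0.5041 -0.423   0.0002] [2.5 2.5]
rod_tip [ 0.5013 -0.4269  0.1581] [2.4 2.4]
carriage_top [ 0.5039 -0.4188  0.0843] [0.8 0.8]
saline_bottle [ 0.6525 -0.4245 -0.0067] [0. 0.]
brown_bottle [ 0.532  -0.2808  0.0101] [0.1 0.1]
vial [ 0.4424 -0.2605 -0.001 ] [3.2 2.8 1.4]
lug@.044 [ 0.4569 -0.0944  0.044 ]
lug@.044 [ 0.511 -0.158  0.044]
{'position': [243.7, 245.6], 'conf': 0.7} [ 0.4602 -0.0881  0.044 ]
{'position': [286.5, 306.9], 'conf': 0.57} [ 0.5083 -0.1796  0.044 ]
scene {'position': [288.2, 219.9], 'conf': 0.88} [ 0.5099 -0.1726  0.044 ]
scene {'position': [246.5, 217.6], 'conf': 0.63} [ 0.4602 -0.096   0.044 ]
side {'position': [263.1, 192.7], 'conf': 0.66} [ 0.4596 -0.0917  0.044 ]
side {'position': [290.7, 208.6], 'conf': 0.56} [ 0.508  -0.1766  0.044 ]
deck rect ((0.4873339831829071, -0.13422009348869324), (0.08209322392940521, 0.14949633181095123), 31.873104095458984) [[ 0.413  -0.0924]
 [ 0.4919 -0.2194]
 [ 0.5617 -0.176 ]
 [ 0.4827 -0.0491]]
scene 0.73 [385.8, 258.8, 81.5, 95.6]
325 198
side 0.56 [327.2, 286.7, 64.1, 75.4]
267 226
[0.5505 0.0796 0.3726] [[ 1.      0.001  -0.0013]
 [ 0.0014 -0.95    0.3123]
 [-0.0009 -0.3123 -0.95  ]] 65.70646984690485 [179.9989   0.0009  90.0024] [ 0.55   -0.      0.2313]
```

View pics/st.png

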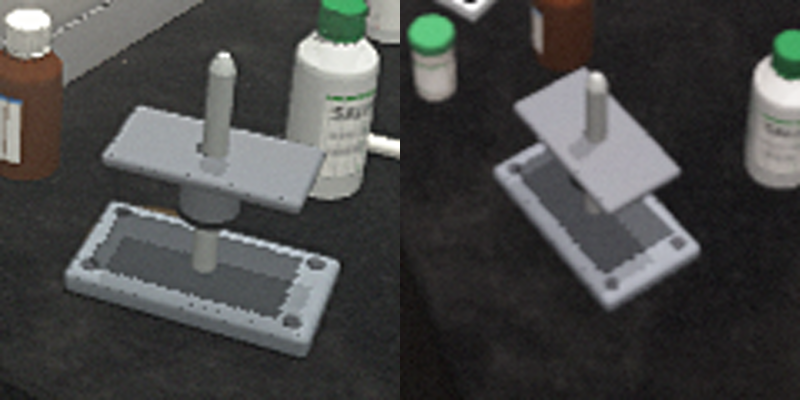

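The crops show the carriage about 84 mm up with the rod clear, and the foot's long side slanting. I'll look from above the stand first, then go to the deck.

```bash
python3 -m inch '[[[60,-55,-7,0,0,0,0],[60,-55,-7,0,0,0,0],[60,-55,-7,0,0,0,0],[60,-55,-7,0,0,0,0],[60,-55,-7,0,0,0,0],[60,-55,-7,0,0,0,0],[60,-55,-7,0,0,0,0],[60,-55,-7,0,0,0,0]]]' 40 && python3 - <<'E'
from h import *
np.set_printoptions(precision=4,suppress=True)
print(bot.get_obs()['ee_pos'])
W=cam('wrist'); save(W,'w1.png')
for th in ['rod_tip','carriage_top','stand','saline_bottle','brown_bottle','vial']:
    for m in finder.mark_of('wrist',th)[:2]: print(th,m['conf'],m['position'],atz(W,m['position'],{'rod_tip':.15,'carriage_top':.084}.get(th,0)))
for th,z in (('carriage_top',.084),('stand',.014)):
    for o in finder.outline_of('wrist',th)[:1]:
        ys,xs=np.nonzero(o['pixels']); P=np.array([atz(W,(x,y),z)[:2] for x,y in zip(xs,ys)],np.float32)
        r=cv2.minAreaRect(P); print(th,o['conf'],r)
E
```

```text
time: 4.2
ee_pos: [0.4935, -0.4418, 0.2313]
tcp_rot: [180.0, 0.0, 90.0]
wrist_force: [0.8, -0.8, 0.4]
opening: 0.0514
grasp_force: 0.0
[ 0.4935 -0.4418  0.2313]
rod_tip 0.89 [333.1, 183.8] [ 0.505  -0.4236  0.15  ]
carriage_top 0.74 [330.1, 162.7] [ 0.5051 -0.4209  0.084 ]
stand 0.61 [329.3, 150.1] [ 0.5073 -0.4224  0.    ]
saline_bottle 0.79 [439.4, 153.6] [ 0.6489 -0.4235  0.    ]
brown_bottle 0.8 [356.5, 20.7] [ 0.5389 -0.2629  0.    ]
vial 0.73 [274.6, 20.3] [ 0.442  -0.2621  0.    ]
carriage_top 0.57 ((0.5054580569267273, -0.4211820960044861), (0.06097801402211189, 0.11248433589935303), 13.928534507751465)
stand 0.97 ((0.5069215893745422, -0.4273967444896698), (0.07947560399770737, 0.1544332653284073), 13.560576438903809)
```

View pics/w1.png

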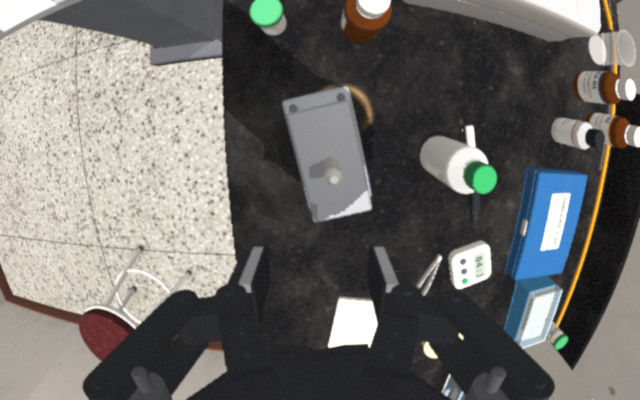

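The wrist view shows the rod at (333,184) and the carriage top at (330,163), so the rod is at about (0.505, -0.422) and the foot's long axis at about 103.8°. I go to the deck now and turn to its yaw.

```bash
python3 -m inch '[[[60,53,3.5,0,0,0,0],[60,53,3.5,0,0,0,0],[60,53,3.5,0,0,0,0],[60,53,3.5,0,0,0,0],[60,53,3.5,0,0,0,0],[60,0,0,10,0,0,-10.4],[60,0,0,10,0,0,-10.4],[60,0,0,10,0,0,-10.4]]]' && python3 -m inch '[[[60,0,0,0,0,0,0]]]' && cat > look.py <<'E'
from h import *
np.set_printoptions(precision=4,suppress=True)
def deckpose(z0=0.):
    W=cam('wrist'); o=bot.get_obs(); p=o['ee_pos']; y=o['tcp_rot'][2]
    print('ee',p,o['tcp_rot'],'q6',o['q'][5])
    H=[(m['conf'],atz(W,m['position'],z0+.034)) for m in finder.mark_of('wrist','hub_top')[:2]]
    L=[(m['conf'],atz(W,m['position'],z0+.044)) for m in finder.mark_of('wrist','lug_a')[:4]]
    D=[(m['conf'],atz(W,m['position'],z0)) for m in finder.mark_of('wrist','deck')[:1]]
    print('hub',H,'\nlug',L,'\ndeck',D)
    ob=finder.outline_of('wrist','deck')[0]
    g=cv2.dilate(ob['pixels'].astype(np.uint8),np.ones((3,3)))
    ys,xs=np.nonzero(ob['pixels']); P=np.array([atz(W,(x,y),z0+.012)[:2] for x,y in zip(xs,ys)],np.float32)
    print('rect',ob['conf'],cv2.minAreaRect(P))
    a=np.array(L[0][1]); b=np.array(L[1][1]); d=a-b
    print('lug mid',(a+b)/2,'dist',np.linalg.norm(d),'ang',np.degrees(np.arctan2(d[1],d[0]))%180)
    return W
E
python3 - <<'E'
from look import *
W=deckpose(); save(W,'w2.png')
E
```

```text
time: 5.65
ee_pos: [0.5115, -0.1738, 0.2015]
tcp_rot: [180.0, 0.0, 121.6]
wrist_force: [0.5, 0.6, 0.6]
opening: 0.0513
grasp_force: 0.0
time: 5.78
ee_pos: [0.5111, -0.1741, 0.2011]
tcp_rot: [-180.0, -0.0, 121.2]
wrist_force: [-0.2, 0.8, -0.1]
opening: 0.0509
grasp_force: 0.0
ee [ 0.5113 -0.1743  0.2017] [179.989    0.0133 121.0235] q6 40.149674348862405
hub [(0.91, array([ 0.4838, -0.1316,  0.034 ])), (0.49, array([ 0.6271, -0.3974,  0.034 ]))] 
lug [(0.79, array([ 0.5115, -0.1737,  0.044 ])), (0.57, array([ 0.4597, -0.0935,  0.044 ]))] 
deck [(0.6, array([ 0.4852, -0.1332,  0.    ]))]
rect 0.72 ((0.4835948646068573, -0.13349470496177673), (0.07771420478820801, 0.1397184431552887), 31.333580017089844)
lug mid [ 0.4856 -0.1336  0.044 ] dist 0.09551780023779476 ang 122.86550541076471
```

View pics/w2.png

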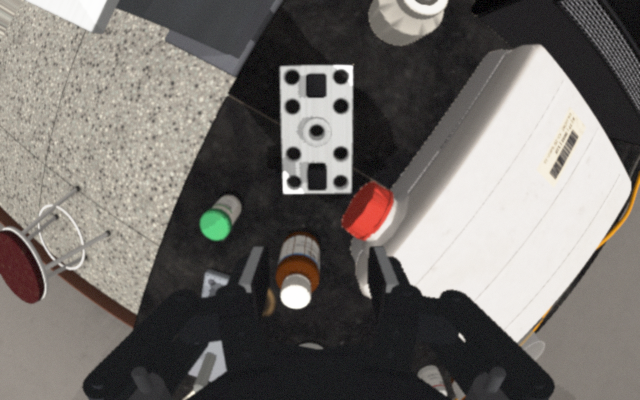

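The wrist view shows the deck upright in the picture, with its hub at (316,130) and lugs at (316,86) and (316,176). The red knob is at (366,208). I go over the hub, descend part way and check the knob's clearance.

```bash
python3 - <<'E'
from h import *
W=cam('wrist');o=bot.get_obs()
y=np.radians(o['tcp_rot'][2]);X=np.array([np.cos(y),np.sin(y)]);Y=np.array([np.sin(y),-np.cos(y)])
for px in [(366,208),(345,190),(343,222),(385,182)]:
    k=atz(W,px,.053)[:2]; d=k-[.4845,-.133]; print(px,k,'rel hub tool xy',d@X,d@Y)
E
python3 -m inch '[[[60,49,-1.7,20,0,0,0],[60,0,0,45,0,0,0],[60,0,0,35,0,0,0],[60,0,0,0,0,0,0]]]'
```

```text
(366, 208) [ 0.56602042 -0.17193142] rel hub tool xy -0.07544401087833137 0.049693410044803904
(345, 190) [ 0.53768371 -0.16708772] rel hub tool xy -0.056659521409493534 0.027931670596430615
(343, 222) [ 0.55427654 -0.196636  ] rel hub tool xy -0.09053148757762401 0.02687668257652715
(385, 182) [ 0.56720769 -0.13949775] rel hub tool xy -0.0482855023906746 0.06746327676163533
time: 6.58
ee_pos: [0.4832, -0.1335, 0.0993]
tcp_rot: [-179.8, -0.2, 121.2]
wrist_force: [0.2, -0.2, 0.7]
opening: 0.0512
grasp_force: 0.0
```

```bash
python3 -m inch '[[[60,0,1,40,0,0,0],[60,0,0,25,0,0,0],[60,0,0,14,0,0,0],[60,0,0,6,0,0,0],[60,0,0,0,0,0,0]]]' && python3 -m inch '[[[20,0,0,0,0,0,0],[20,0,0,0,0,0,0],[20,0,0,0,0,0,0],[20,0,0,0,0,0,0]]]' 60
```

```text
time: 7.2
ee_pos: [0.486, -0.1336, 0.0171]
tcp_rot: [180.0, 0.0, 121.2]
wrist_force: [-0.3, -0.1, 0.4]
opening: 0.0513
grasp_force: 0.0
time: 7.7
ee_pos: [0.4862, -0.1337, 0.0176]
tcp_rot: [179.9, 0.1, 121.2]
wrist_force: [-0.3, -1.2, 5.8]
opening: 0.0274
grasp_force: 60.1
```

```bash
python3 -m inch '[[[20,0,0,-5,0,0,0],[20,0,0,-20,0,0,0],[20,0,0,-40,0,0,0],[20,0,0,-45,0,0,0],[20,0,0,-45,0,0,0],[20,0,0,0,0,0,0]]]' && python3 - <<'E'
from h import *
C={n:cam(n) for n in('scene','side','wrist')}
out=[]
p=np.array(bot.get_obs()['ee_pos'])
for n in('scene','side'):
    u=proj(C[n],p).astype(int); g=C[n]['pixels'][max(u[1]-50,0):u[1]+50,u[0]-50:u[0]+50,::-1]; out.append(cv2.resize(g,(400,400),interpolation=cv2.INTER_CUBIC)); print(n,u)
out=np.hstack(out); cv2.imwrite('pics/held.png',out); save(C['wrist'],'w3.png')
E
```

```text
time: 8.45
ee_pos: [0.4869, -0.1338, 0.1749]
tcp_rot: [179.8, 0.2, 121.2]
wrist_force: [0.6, 0.6, -4.0]
opening: 0.0273
grasp_force: 59.8
scene [264 165]
side [274 162]
```

View pics/held.png

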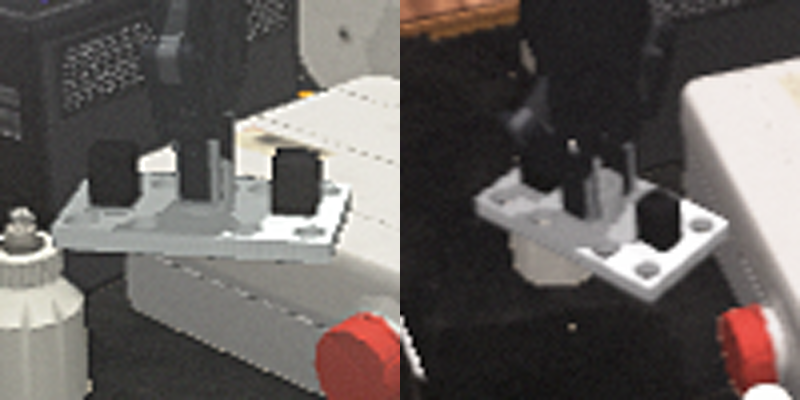

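View pics/w3.png

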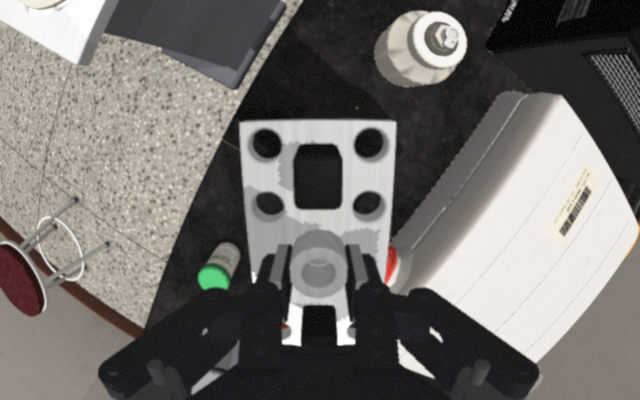

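The pictures show the deck held level by its hub: wrist holes are at (267,143), (371,143), (270,203) and (369,202), with the hub top near (319,268). I fit the held pose to check tilt and offset in the tool frame.

```bash
cat > fit.py <<'E'
from h import *
from scipy.spatial.transform import Rotation as Ro
def fit(W,img,pts,guess):
    """pts: (u,v, deck x,y,z, refine)"""
    g=cv2.cvtColor(img,cv2.COLOR_BGR2GRAY).astype(float); U=[];D=[]
    for u,v,x,y,z,rf in pts:
        if rf:
            for _ in range(3):
                r=rf; y0,x0=int(round(v))-r,int(round(u))-r; s=g[y0:y0+2*r+1,x0:x0+2*r+1]
                w=s<(s.min()+s.max())/2; yy,xx=np.nonzero(w); u,v=x0+xx.mean(),y0+yy.mean()
        U.append((u,v));D.append((x,y,z))
    U=np.array(U);D=np.array(D)
    def res(p):
        X=Ro.from_euler('ZYX',p[3:]).apply(D)+p[:3]
        return np.ravel([proj(W,a) for a in X]-U)
    s=least_squares(res,guess,loss='soft_l1'); return s.x,np.round(s.fun.reshape(-1,2),1)
E
python3 - <<'E'
from fit import *
np.set_printoptions(precision=4,suppress=True)
W=cam('wrist');o=bot.get_obs();p=o['ee_pos'];print(p,o['tcp_rot'])
# image up = deck +x, image right = tool +y = deck -y
pts=[(267,143,.058,.026,.012,13),(371,143,.058,-.026,.012,13),(270,203,.026,.026,.012,13),(369,202,.026,-.026,.012,13),
     (240,122,.07,.038,.012,0),(396,122,.07,-.038,.012,0)]
x,e=fit(W,W['pixels'],pts,[p[0],p[1],p[2]-.015,np.radians(121.2),0,0]); print('held',x[:3]-p,np.degrees(x[3:]),e.tolist())
E
cp look.py /dev/null; python3 - <<'E'
# baseline: same fit on w2 picture (deck flat), camera pose rebuilt from the current hand-eye
import sys; sys.path.insert(0,'.')
from fit import *
np.set_printoptions(precision=4,suppress=True)
W=cam('wrist');o=bot.get_obs()
def T(p,r): 
    M=np.eye(4);M[:3,:3]=Ro.from_euler('xyz',r,degrees=True).as_matrix();M[:3,3]=p;return M
Wc=np.eye(4);Wc[:3,:3]=W['R'];Wc[:3,3]=W['t']
M=Wc@T(o['ee_pos'],o['tcp_rot'])@np.linalg.inv(T([.5113,-.1743,.2017],[179.989,.0133,121.02]))
W['R']=M[:3,:3];W['t']=M[:3,3]
img=cv2.imread('pics/w2.png')
pts=[(291,77,.058,.026,.012,7),(340,77,.058,-.026,.012,7),(292,105,.026,.026,.012,7),(340,105,.026,-.026,.012,7),(294,153,-.026,.026,.012,7),(341,153,-.026,-.026,.012,7),(294,182,-.058,.026,.012,7),(341,182,-.058,-.026,.012,7)]
x,e=fit(W,img,pts,[.4845,-.133,0,np.radians(121.2),0,0]); print('flat',x[:3],np.degrees(x[3:]),e.tolist())
E
```

```text
[ 0.4848 -0.1332  0.1696] [-179.8967   -0.1114  121.1999]
held [-0.001   0.0013 -0.0272] [121.0479  -5.681    1.3482] [[-1.1, 1.0], [1.0, 1.2], [0.1, -0.2], [-0.1, -0.2], [0.5, -0.7], [-0.5, -0.7]]
flat [ 0.4852 -0.1343 -0.0058] [121.6061   0.703   -0.7303] [[-0.2, 0.2], [0.2, -0.1], [0.1, 0.0], [0.0, -0.0], [0.0, -0.2], [-0.0, -0.0], [-0.1, 0.1], [0.0, -0.0]]
```

```bash
python3 - <<'E'
from fit import *
np.set_printoptions(precision=4,suppress=True)
C={n:cam(n) for n in('scene','side','wrist')};o=bot.get_obs();p=np.array(o['ee_pos']);print(p,o['time'])
# corner hypothesis from level deck
def model(x,D): return Ro.from_euler('ZYX',x[3:]).apply(D)+x[:3]
K=np.array([[sx*.07,sy*.038,z] for sx in(1,-1) for sy in(1,-1) for z in(0,.012)])
L=np.array([[sx*.047+a*.012,b*.01,.044] for sx in(1,-1) for a in(1,-1) for b in(1,-1)])
for tilt in (0,-5.7,5.7):
    x=np.array([p[0],p[1],p[2]-.016,np.radians(121.2),np.radians(tilt),0])
    for n in('scene','side'):
        print(tilt,n,np.round([proj(C[n],a) for a in model(x,K)],1).tolist())
im=[]
for n,(u,v) in(('scene',(264,165)),('side',(274,162))):
    g=cv2.resize(C[n]['pixels'][v-50:v+50,u-50:u+50,::-1],(400,400),interpolation=cv2.INTER_CUBIC)
    for tilt,col in((0,(0,255,0)),(-5.7,(0,0,255))):
        x=np.array([p[0],p[1],p[2]-.016,np.radians(121.2),np.radians(tilt),0])
        q=np.array([(proj(C[n],a)-[u-50,v-50])*4 for a in model(x,K[::2])]).astype(int)[[0,1,3,2]]
        cv2.polylines(g,[q.reshape(-1,1,2)],True,col,1)
    im.append(g)
cv2.imwrite('pics/tilt.png',np.hstack(im))
E
```

```text
[ 0.4851 -0.1333  0.1702] 8.85
0 scene [[226.4, 177.7], [225.9, 172.2], [236.9, 163.0], [236.5, 157.8], [295.7, 182.1], [295.6, 176.5], [301.4, 166.8], [301.4, 161.6]]
0 side [[243.2, 164.9], [242.7, 161.1], [263.5, 150.0], [263.1, 146.3], [286.4, 187.4], [286.1, 183.7], [306.1, 171.0], [306.0, 167.2]]
-5.7 scene [[226.3, 174.6], [226.4, 169.1], [236.8, 160.0], [237.0, 154.8], [295.5, 185.2], [296.1, 179.8], [301.3, 169.8], [301.8, 164.7]]
-5.7 side [[243.0, 162.8], [242.8, 159.2], [263.4, 147.9], [263.4, 144.3], [286.4, 189.6], [286.6, 186.0], [306.0, 173.1], [306.3, 169.6]]
5.7 scene [[226.8, 180.9], [225.8, 175.4], [237.2, 166.0], [236.3, 160.8], [295.5, 178.9], [294.8, 173.3], [301.3, 163.8], [300.7, 158.5]]
5.7 side [[243.6, 167.1], [242.7, 163.2], [263.8, 152.2], [263.1, 148.3], [286.1, 185.2], [285.5, 181.2], [306.0, 168.8], [305.5, 164.8]]
```

View pics/tilt.png

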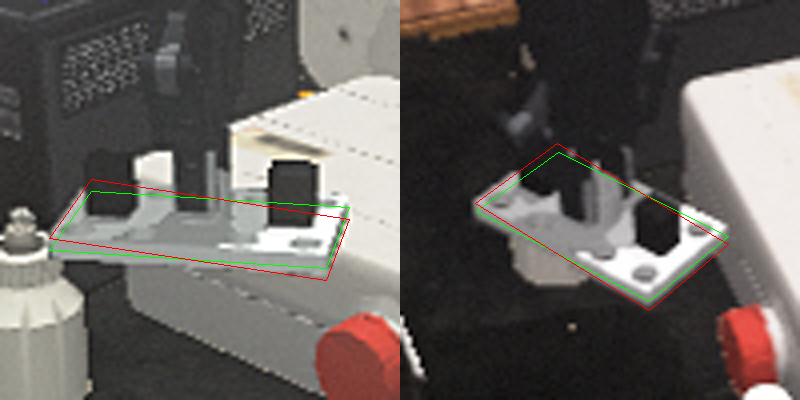

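The overlay shows the deck's lower edges running along the green level outline in both views, so the tilt is about 0 ± 1.5°. I carry it over the rod and turn to the foot's yaw.

```bash
python3 -m inch '[[[20,0,0,-25,0,0,0],[20,-36.8,-19,0,0,0,0],[20,-36.8,-19,0,0,0,0],[20,-36.8,-19,0,0,0,0],[20,-36.8,-19,0,0,0,0],[20,-36.8,-19,0,0,0,0],[20,-36.8,-19,0,0,0,0],[20,-36.8,-18.6,0,0,0,0]]]' 90 && python3 -m inch '[[[20,0,0,0,0,0,8.7],[20,0,0,0,0,0,8.7],[20,0,0,0,0,0,0],[20,0,0,0,0,0,0]]]' && python3 - <<'E'
from h import *
np.set_printoptions(precision=4,suppress=True)
C={n:cam(n) for n in('scene','side','wrist')}
o=bot.get_obs();p=np.array(o['ee_pos']);print(p,o['tcp_rot'])
for th in('hub_top','rod_tip','deck','lug_a'):
    for n in C:
        print(th,n,[(np.round(m['position'],1).tolist(),round(m['conf'],2)) for m in finder.mark_of(n,th)[:2]])
ms=[ray(C[n],finder.mark_of(n,'hub_top')[0]['position']) for n in('scene','side') if finder.mark_of(n,'hub_top')]
if len(ms)>1: print(tri(ms))
im=[]
for n in('scene','side'):
    u,v=proj(C[n],p-[0,0,.02]).astype(int)
    im.append(cv2.resize(C[n]['pixels'][v-50:v+50,u-50:u+50,::-1],(400,400),interpolation=cv2.INTER_CUBIC)); print(n,u-50,v-50)
w=cv2.resize(C['wrist']['pixels'][150:350,160:480,::-1],(400,250))
w=np.hstack([w,cv2.resize(C['wrist']['pixels'][225:350,220:420,::-1],(400,250),interpolation=cv2.INTER_CUBIC)])[:200]
cv2.imwrite('pics/over.png',np.vstack([np.hstack(im),w]))
E
```

```text
time: 9.85
ee_pos: [0.5054, -0.4238, 0.1956]
tcp_rot: [-180.0, -0.0, 121.2]
wrist_force: [0.6, -0.1, -2.5]
opening: 0.0261
grasp_force: 92.1
time: 10.35
ee_pos: [0.5055, -0.4223, 0.196]
tcp_rot: [-180.0, -0.0, 104.0]
wrist_force: [-0.3, -0.7, -2.3]
opening: 0.0263
grasp_force: 92.0
[ 0.5056 -0.4223  0.1963] [179.9999  -0.0001 103.9044]
hub_top scene [([395.5, 182.4], 0.59)]
hub_top side [([323.0, 231.7], 0.87)]
hub_top wrist [([314.9, 275.0], 0.71)]
rod_tip scene [([389.0, 213.3], 0.59)]
rod_tip side [([324.1, 250.2], 0.76), ([277.1, 249.9], 0.22)]
rod_tip wrist []
deck scene [([392.8, 199.2], 0.9), ([394.7, 181.5], 0.4)]
deck side [([328.5, 240.7], 0.91)]
deck wrist [([320.4, 243.1], 0.55)]
lug_a scene [([370.4, 174.4], 0.77), ([424.1, 183.8], 0.7)]
lug_a side [([340.1, 243.2], 0.86), ([310.4, 211.6], 0.59)]
lug_a wrist [([315.7, 183.9], 0.83), ([320.4, 354.6], 0.7)]
(array([ 0.4941, -0.4281,  0.2153]), [np.float64(1.7581981173208379), np.float64(1.7581981173208572)])
scene 344 150
side 276 190
```

View pics/over.png

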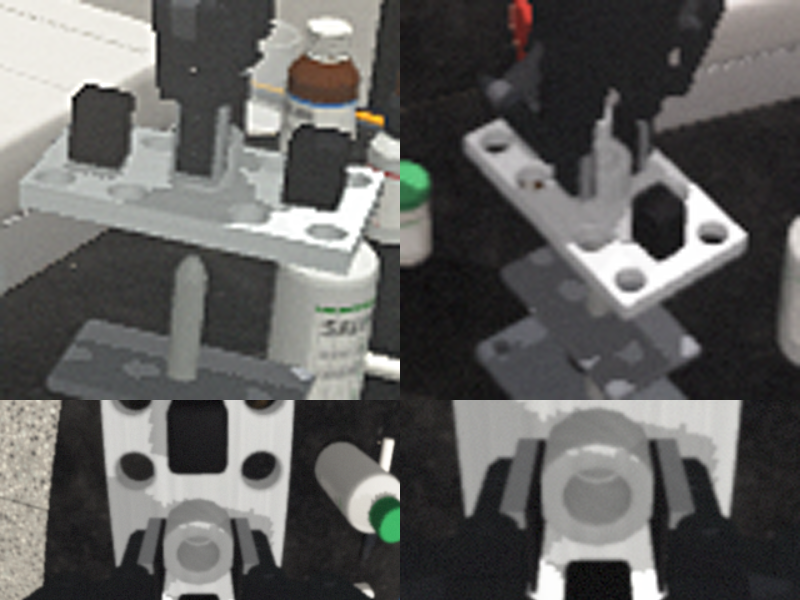

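The picture shows the deck over the rod, parallel to the carriage, with the scene rod tip at crop (192,257). I compare the deck axis and rod axis in the same two fixed cameras so calibration errors cancel.

```bash
python3 - <<'E'
from fit import *
np.set_printoptions(precision=4,suppress=True)
C={n:cam(n) for n in('scene','side')};o=bot.get_obs();p=np.array(o['ee_pos']);rot=o['tcp_rot']
obs=[('scene',(349.5,203)),('scene',(431,218)),('scene',(349.5,196)),('scene',(439.7,194)),('side',(291.75,225)),('side',(333,265.5)),('side',(333,268.2)),('side',(362.75,248)),('side',(300.25,220.5))]
K=np.array([[sx*.07,sy*.038,z] for sx in(1,-1) for sy in(1,-1) for z in(0,.012)])
def model(x,D): return Ro.from_euler('ZYX',x[3:]).apply(D)+x[:3]
x0=np.array([p[0],p[1],p[2]-.018,np.radians(rot[2]),0,0])
asg=[]
for n,u in obs:
    P=np.array([proj(C[n],a) for a in model(x0,K)]); d=np.hypot(*(P-u).T); k=d.argmin(); asg.append(k); print(n,u,K[k],np.round(P[k]-u,1))
def res(x):
    r=[proj(C[n],model(x,K[k:k+1])[0])-u for (n,u),k in zip(obs,asg)]
    return np.concatenate([np.ravel(r),(x[4:]/np.radians(2)),[(x[3]-x0[3])/np.radians(2)]])
s=least_squares(res,x0,loss='soft_l1');print('deck',s.x[:3],np.degrees(s.x[3:]),'rel tcp',s.x[:3]-p);print(np.round(s.fun[:18].reshape(-1,2),1).tolist())
for nm,a,b in(('tip',(391.6,214.2),(325.8,248.5)),('tipF',(391,213),(324,250.2)),('base',(390.1,243.6),(325.2,267.1)),('baseF',(389,243.9),(324.9,266.2))):
    print(nm,tri([ray(C['scene'],a),ray(C['side'],b)]))
E
```

```text
scene (349.5, 203) [0.07  0.038 0.   ] [-0.7 -2.4]
scene (431, 218) [-0.07   0.038  0.   ] [-0.1  0.2]
scene (349.5, 196) [0.07  0.038 0.012] [-0.4 -1.7]
scene (439.7, 194) [-0.07  -0.038  0.012] [ 1.1 -1.8]
side (291.75, 225) [0.07  0.038 0.012] [ 0.7 -1.4]
side (333, 265.5) [-0.07   0.038  0.012] [-0.6  0.6]
side (333, 268.2) [-0.07   0.038  0.   ] [-0.7  1.8]
side (362.75, 248) [-0.07  -0.038  0.012] [0.1 0.7]
side (300.25, 220.5) [0.07  0.038 0.012] [-7.8  3.1]
deck [ 0.508  -0.4208  0.1742] [103.9162   1.374    1.261 ] rel tcp [ 0.0025  0.0017 -0.0221]
[[-0.8, -0.6], [-0.5, 0.1], [-0.6, 0.1], [0.4, -1.0], [1.6, -0.7], [0.3, -0.1], [0.2, 1.3], [0.8, 0.6], [-6.9, 3.8]]
tip (array([ 0.5049, -0.4198,  0.1485]), [np.float64(0.12394685869543136), np.float64(0.12394685869539522)])
tipF (array([ 0.4985, -0.4235,  0.153 ]), [np.float64(2.363118072072593), np.float64(2.3631180720724387)])
base (array([ 0.503 , -0.423 ,  0.0902]), [np.float64(0.43639003459877407), np.float64(0.43639003459896336)])
baseF (array([ 0.5037, -0.42  ,  0.0886]), [np.float64(1.072176556780529), np.float64(1.0721765567804777)])
```

```bash
python3 -m inch '[[[20,0,-1.6,15,0,0,0],[20,0,0,8,0,0,0],[20,0,0,4,0,0,0],[20,0,0,4,0,0,0],[20,0,0,0,0,0,0]]]' && python3 -m inch '[[[20,0,0,4,0,0,0],[20,0,0,4,0,0,0],[20,0,0,0,0,0,0]]]'
```

```text
time: 12.02
ee_pos: [0.504, -0.4228, 0.1652]
tcp_rot: [-180.0, -0.0, 103.8]
wrist_force: [-0.5, -0.3, -3.0]
opening: 0.0259
grasp_force: 92.1
time: 12.4
ee_pos: [0.5046, -0.4222, 0.1568]
tcp_rot: [179.9, -0.1, 103.8]
wrist_force: [4.1, 3.7, -4.9]
opening: 0.0259
grasp_force: 91.9
```

```bash
python3 -m inch '[[[20,0.8,1.2,0,0,0,0],[20,0,0,0,0,0,0]]]' && python3 -m inch '[[[20,0,0,4,0,0,0],[20,0,0,4,0,0,0],[20,0,0,0,0,0,0]]]'
```

```text
time: 12.65
ee_pos: [0.5048, -0.4219, 0.1571]
tcp_rot: [-180.0, 0.0, 103.8]
wrist_force: [0.4, 1.0, -3.5]
opening: 0.0265
grasp_force: 92.0
time: 13.02
ee_pos: [0.5048, -0.4217, 0.1486]
tcp_rot: [-180.0, -0.0, 103.8]
wrist_force: [0.6, 0.6, -4.4]
opening: 0.0263
grasp_force: 92.0
```

```bash
python3 -m inch '[[[20,0,0.3,5,0,0,0],[20,0,0,5,0,0,0],[20,0,0,5,0,0,0],[20,0,0,5,0,0,0],[20,0,0,0,0,0,0]]]' && python3 -m inch '[[[20,0,0,4,0,0,0],[20,0,0,4,0,0,0],[20,0,0,0,0,0,0]]]'
```

```text
time: 13.65
ee_pos: [0.505, -0.4215, 0.1287]
tcp_rot: [-180.0, -0.0, 103.8]
wrist_force: [-0.6, 0.7, -3.9]
opening: 0.0266
grasp_force: 92.0
time: 14.02
ee_pos: [0.5051, -0.4216, 0.1208]
tcp_rot: [-180.0, -0.0, 103.8]
wrist_force: [-0.7, -0.5, -3.7]
opening: 0.026
grasp_force: 92.0
```

```bash
for i in 1 2 3; do :; done; python3 -m inch '[[[20,0,0,3,0,0,0],[20,0,0,3,0,0,0],[20,0,0,0,0,0,0]]]' && python3 -m inch '[[[20,0,0,2,0,0,0],[20,0,0,0,0,0,0]]]'
```

```text
time: 14.4
ee_pos: [0.5051, -0.4216, 0.1149]
tcp_rot: [-180.0, -0.0, 103.8]
wrist_force: [-0.6, -0.4, -3.0]
opening: 0.0262
grasp_force: 92.0
time: 14.65
ee_pos: [0.5052, -0.4217, 0.1131]
tcp_rot: [-180.0, -0.0, 103.8]
wrist_force: [-0.4, -0.0, -3.5]
opening: 0.0261
grasp_force: 92.0
```

```bash
python3 -m inch '[[[20,0,0,1.5,0,0,0],[20,0,0,0,0,0,0]]]'
```

```text
time: 14.9
ee_pos: [0.5052, -0.4217, 0.1117]
tcp_rot: [-180.0, -0.0, 103.8]
wrist_force: [0.8, -0.6, -3.4]
opening: 0.0263
grasp_force: 92.0
```

```bash
python3 -m inch '[[[20,0,0,2,0,0,0],[20,0,0,0,0,0,0]]]'; python3 -m inch '[[[20,0,0,1.5,0,0,0],[20,0,0,0,0,0,0]]]'
```

```text
time: 15.15
ee_pos: [0.5052, -0.4217, 0.1095]
tcp_rot: [-180.0, -0.0, 103.8]
wrist_force: [0.5, 0.4, -3.6]
opening: 0.0262
grasp_force: 92.0
time: 15.4
ee_pos: [0.5052, -0.4217, 0.1082]
tcp_rot: [-180.0, -0.0, 103.8]
wrist_force: [0.4, -0.1, -3.5]
opening: 0.0259
grasp_force: 92.1
```

```bash
python3 -m inch '[[[20,0,0,1.5,0,0,0],[20,0,0,0,0,0,0]]]'
```

```text
time: 15.65
ee_pos: [0.5053, -0.4218, 0.1081]
tcp_rot: [180.0, 0.1, 103.8]
wrist_force: [-2.6, 1.9, 5.1]
opening: 0.0263
grasp_force: 93.0
```

```bash
python3 -m inch '[[[60,0,0,0,0,0,0],[60,0,0,0,0,0,0],[60,0,0,-1,0,0,0],[60,0,0,0,0,0,0]]]' && python3 -m inch '[[[60,0,0,-15,0,0,0],[60,0,0,-30,0,0,0],[60,0,0,-40,0,0,0],[60,0,0,-15,0,0,0]]]' && python3 - <<'E'
from h import *
np.set_printoptions(precision=4,suppress=True)
C={n:cam(n) for n in('scene','side','wrist')};o=bot.get_obs();print(o['ee_pos'],o['tcp_rot'],o['wrist_force'])
for th in('hub_top','lug_a','deck'):
    for n in C: print(th,n,[(np.round(m['position'],1).tolist(),round(m['conf'],2)) for m in finder.mark_of(n,th)[:2]])
im=[]
for n in('scene','side'):
    u,v=proj(C[n],[.505,-.4217,.1]).astype(int)
    im.append(cv2.resize(C[n]['pixels'][v-50:v+50,u-50:u+50,::-1],(400,400),interpolation=cv2.INTER_CUBIC))
w=C['wrist']['pixels'][40:360,160:480,::-1]
cv2.imwrite('pics/on.png',np.hstack([cv2.resize(a,(266,266)) for a in im+[w]]))
E
```

```text
time: 16.15
ee_pos: [0.5053, -0.4218, 0.1078]
tcp_rot: [180.0, 0.0, 103.8]
wrist_force: [0.3, -0.4, -0.7]
opening: 0.0515
grasp_force: 0.0
time: 16.65
ee_pos: [0.5058, -0.4222, 0.2116]
tcp_rot: [179.9, 0.2, 103.8]
wrist_force: [0.1, -0.3, 0.4]
opening: 0.0514
grasp_force: 0.0
[ 0.5055 -0.4219  0.2082] [179.9636   0.049  103.7973] [ 0.2574 -0.3022 -0.8624]
hub_top scene [([394.2, 227.2], 0.76)]
hub_top side [([322.2, 260.3], 0.75)]
hub_top wrist [([314.0, 203.3], 0.67)]
lug_a scene [([367.8, 216.5], 0.63), ([417.6, 228.4], 0.63)]
lug_a side [([311.4, 240.1], 0.92), ([339.9, 270.3], 0.78)]
lug_a wrist [([316.0, 144.4], 0.95), ([319.4, 263.2], 0.62)]
deck scene [([386.7, 243.5], 0.96)]
deck side [([326.2, 267.7], 0.96)]
deck wrist [([315.4, 190.4], 0.58)]
```

View pics/on.png

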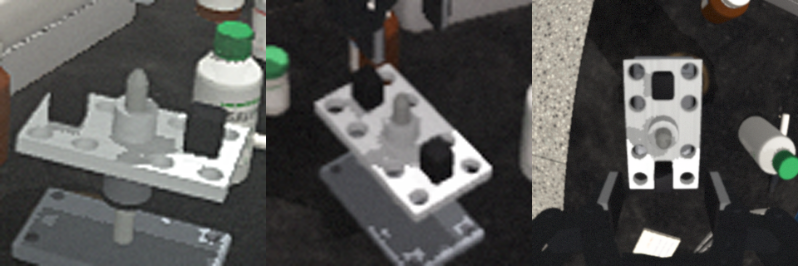

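The pictures show the deck flat on the raised carriage, the rod standing through the hub (wrist crop (663,138)) and the long sides parallel to the foot. I shut the fingers, go over the near lug and press.

```bash
python3 -m inch '[[[0,23.5,0,0,0,0,0],[0,23.5,0,0,0,0,0],[0,0,0,0,0,0,0],[0,0,0,25,0,0,0],[0,0,0,25,0,0,0],[0,0,0,10,0,0,0],[0,0,0,0,0,0,0]]]' 40 && python3 -m inch '[[[0,0,0,5,0,0,0],[0,0,0,4,0,0,0],[0,0,0,4,0,0,0],[0,0,0,0,0,0,0]]]'
```

```text
time: 18.12
ee_pos: [0.4939, -0.3763, 0.1474]
tcp_rot: [-180.0, -0.0, 103.8]
wrist_force: [0.1, 0.2, 0.3]
opening: -0.0003
grasp_force: 0.0
time: 18.62
ee_pos: [0.4939, -0.376, 0.1345]
tcp_rot: [-180.0, -0.0, 103.8]
wrist_force: [-0.1, -0.4, -0.2]
opening: -0.0001
grasp_force: 0.0
```

```bash
python3 -m inch '[[[0,0,0,3,0,0,0],[0,0,0,3,0,0,0],[0,0,0,3,0,0,0],[0,0,0,0,0,0,0]]]' && python3 -m inch '[[[0,0,0,3,0,0,0],[0,0,0,3,0,0,0],[0,0,0,0,0,0,0]]]'
```

```text
time: 19.12
ee_pos: [0.4942, -0.3761, 0.127]
tcp_rot: [179.9, 0.1, 103.8]
wrist_force: [-1.3, 1.7, 7.1]
opening: -0.0002
grasp_force: 3.5
time: 19.5
ee_pos: [0.4942, -0.3762, 0.121]
tcp_rot: [179.9, 0.1, 103.8]
wrist_force: [-2.2, 1.3, 8.0]
opening: -0.0001
grasp_force: 3.6
```

```bash
python3 -m inch '[[[0,0,0,4,0,0,0],[0,0,0,4,0,0,0],[0,0,0,4,0,0,0],[0,0,0,3,0,0,0],[0,0,0,2,0,0,0],[0,0,0,0,0,0,0]]]' && python3 -m inch '[[[0,0,0,2,0,0,0],[0,0,0,1.5,0,0,0],[0,0,0,0,0,0,0]]]'
```

```text
time: 20.25
ee_pos: [0.4942, -0.3761, 0.1041]
tcp_rot: [179.9, 0.1, 103.8]
wrist_force: [-1.6, 1.2, 8.1]
opening: 0.0002
grasp_force: 3.9
time: 20.62
ee_pos: [0.4942, -0.3761, 0.1006]
tcp_rot: [179.9, 0.1, 103.8]
wrist_force: [-1.2, 2.7, 8.5]
opening: -0.0
grasp_force: 4.1
```

```bash
python3 -m inch '[[[0,0,0,1.5,0,0,0],[0,0,0,0,0,0,0]]]' && python3 -m inch '[[[0,0,0,1,0,0,0],[0,0,0,0,0,0,0]]]'
```

```text
time: 20.88
ee_pos: [0.4942, -0.3762, 0.0992]
tcp_rot: [179.9, 0.1, 103.8]
wrist_force: [-1.8, 1.4, 8.4]
opening: 0.0001
grasp_force: 4.2
time: 21.12
ee_pos: [0.4943, -0.3762, 0.0983]
tcp_rot: [179.9, 0.1, 103.8]
wrist_force: [-2.7, 2.2, 8.4]
opening: 0.0002
grasp_force: 4.4
```

```bash
python3 -m inch '[[[0,0,0,1,0,0,0],[0,0,0,1,0,0,0],[0,0,0,0,0,0,0]]]'
```

```text
time: 21.5
ee_pos: [0.4943, -0.3761, 0.0978]
tcp_rot: [179.9, 0.1, 103.8]
wrist_force: [-5.8, 4.9, 18.0]
opening: 0.0001
grasp_force: 9.3
```

```bash
python3 -m inch '[[[0,0,0,1,0,0,0],[0,0,0,0,0,0,0]]]'
```

```text
time: 21.75
ee_pos: [0.4944, -0.3761, 0.0977]
tcp_rot: [179.9, 0.1, 103.8]
wrist_force: [-7.5, 6.9, 24.1]
opening: 0.0002
grasp_force: 12.1
```

The force rises with no further travel, so the sleeve is on the foot. I back off and check.

```bash
python3 -m inch '[[[0,0,0,-4,0,0,0],[0,0,0,-20,0,0,0],[0,0,0,-40,0,0,0],[0,0,0,-50,0,0,0],[0,-40,0,0,0,0,0],[0,-20,0,0,0,0,0],[0,0,0,0,0,0,0],[0,0,0,0,0,0,0]]]' && python3 - <<'E'
from fit import *
np.set_printoptions(precision=4,suppress=True)
C={n:cam(n) for n in('scene','side','wrist')};W=C['wrist'];o=bot.get_obs();print(o['ee_pos'],o['wrist_force'])
print(tri([ray(C[n],finder.mark_of(n,'hub_top')[0]['position']) for n in C]),'hub z expected .090')
L=[atz(W,m['position'],.1) for m in finder.mark_of('wrist','lug_a')[:2]]; d=L[0]-L[1]; print(L,np.degrees(np.arctan2(d[1],d[0]))%180)
im=[]
for n in('scene','side'):
    u,v=proj(C[n],[.505,-.4217,.07]).astype(int)
    im.append(cv2.resize(C[n]['pixels'][v-50:v+50,u-50:u+50,::-1],(400,400),interpolation=cv2.INTER_CUBIC))
cv2.imwrite('pics/end.png',np.hstack([cv2.resize(a,(266,266)) for a in im+[W['pixels'][40:360,160:480,::-1]]]))
E
```

```text
time: 22.75
ee_pos: [0.5082, -0.4338, 0.2075]
tcp_rot: [-180.0, -0.0, 103.8]
wrist_force: [0.5, -0.9, 0.2]
opening: -0.0
grasp_force: 0.0
[ 0.5083 -0.4336  0.2081] [-0.4138  0.0539 -0.0848]Traceback (most recent call last):
  File "<stdin>", line 4, in <module>
IndexError: list index out of range
```

```bash
python3 - <<'E'
from fit import *
np.set_printoptions(precision=4,suppress=True)
C={n:cam(n) for n in('scene','side','wrist')};W=C['wrist']
r=[]
for n in C:
    m=finder.mark_of(n,'hub_top'); print(n,m[:1])
    if m and n!='wrist': r.append(ray(C[n],m[0]['position']))
if len(r)>1: print(tri(r),'hub z expected .090')
L=[atz(W,m['position'],.1) for m in finder.mark_of('wrist','lug_a')[:2]]
if len(L)>1: d=L[0]-L[1]; print(L,np.degrees(np.arctan2(d[1],d[0]))%180)
im=[]
for n in('scene','side'):
    u,v=proj(C[n],[.505,-.4217,.07]).astype(int)
    im.append(cv2.resize(C[n]['pixels'][v-50:v+50,u-50:u+50,::-1],(400,400),interpolation=cv2.INTER_CUBIC))
cv2.imwrite('pics/end.png',np.hstack([cv2.resize(a,(266,266)) for a in im+[W['pixels'][40:360,160:480,::-1]]]))
E
```

```text
scene [{'position': [390.0, 241.8], 'conf': 0.91}]
side []
wrist [{'position': [313.8, 178.8], 'conf': 0.72}]
```

View pics/end.png

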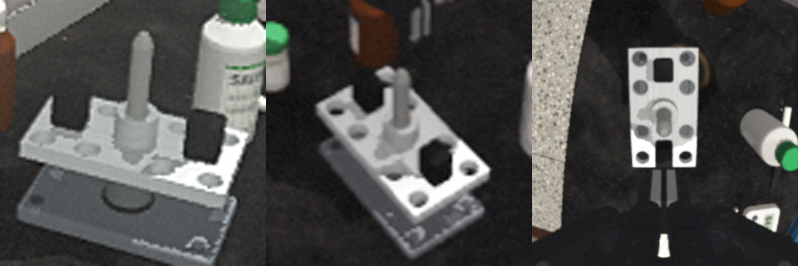

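The final view shows the sleeve standing on the foot (scene crop (128,195)), the deck flat with the rod through its hub, its long sides along the foot, and the arm clear.

```bash
python3 -c "
from workcell import bot
print(bot.job_done())"
```

```text
the job is handed in; nothing more can be done
None
```

The job is handed in at about 23 s: the deck was let go on the raised carriage, then pressed down with it until the sleeve met the foot, and it looks flat and in line with the foot; no bottle or vial was seen to move and no verdict was returned.

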